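Release the latched key on the bench switch box

ROBOT

A 7-joint arm with a two-finger parallel gripper is mounted at the origin on a cart in front of the work surface, level with it; the furniture and walls round the work are solid. World frame = base frame: x ahead of the robot, y to its left, z up, the work surface at z = 0. Lengths are in m, angles in rad, forces in N, time in s.
With the tool pointing down it reaches from about 0.425 to 0.875 m from the base axis. Payload 4.7 kg.
Tool frame: the origin (TCP) lies midway between the tips of the shut fingers; the grasp point (between the pads) lies 19 mm behind it; z points along the fingers, y is the line along which they close (so a half turn about z gives the same grasp; the last joint's range is limited). The gripper opens to 87 mm and grips with 3 to 60 N. Pads are 19 mm wide; open, the fingers measure 117 mm over their backs; the gripper's body (75 mm by 190 mm) begins 51 mm behind the grasp point.
Start: joints at [-1.255, 0.321, -0.07, 1.45, 0.023, 1.371, -0.057], TCP at [0.193, 0.621, 0.223] pointing down, gripper open.
Joint ranges: [-2.86, 2.86], [-0.3, 2.09], [-1.38, 1.24], [0.06, 2.45], [-1.56, 4.7], [0.09, 2.05], [-2.69, 2.69]. Speed limits (rad/s): [2.57, 2.57, 3.14, 3.14, 3.14, 3.14, 3.14].

INTERFACE

Orientations are given as a rotation vector (axis times angle).
In Python, from bench import ctrl, get_image, calibration gives the robot as it stands.
- The arm moves only by the tool apply_moves, never from a script. Its arguments are lists of equal length, an entry for each row: "dp": the shift along the tool's x, y, z in m, a list of three; "twist": the turn, a rotation vector about the tool's x, y, z in rad, a list of three; "fingers": the closure, from 0 (fully open) to 1 (shut). In form: {"dp": [[dx, dy, dz], ...], "twist": [[ax, ay, az], ...], "fingers": [fingers, ...]}. A call has 1 to 10 rows; each row shifts and turns the commanded pose from where the row before left it, along the tool's axes as they then stand; what a row does not reach is not made up. A row lasts 1/10 s, in which the tool goes at most 50 mm and 8.59 degrees, less where a joint would pass 70% of its speed; a pose out of reach is approached as far as the arm can. A call is refused whole if a number of a shift passes 0.05 or a number of a turn 0.15, either way. A call with a gripper value outside its range is refused whole. The fingers move at their own pace and stop on an object; "newtons" is the grip in N (left out, the last holds). Time passes only in rows, so rows that do not move let the fingers close. It gives the time, the measured TCP pose, the force, the opening and the grip force at its end, in the units of the state.
- ctrl.get_state(): the state, without advancing time (a new reading comes with each control period).
- get_image(name): name is "scene" or "top" or "wrist"; returns the picture (420x560x3 uint8, red, green, blue); there is no depth.
- calibration(name): a dict with "fx", "fy", "cx", "cy" (pixels), "k1" (the pictures are not rectified: a ray, as slopes to the right and down, at radius r is drawn at 1 + k1 r^2 times it, then the intrinsics apply), "eye" and "attitude" of the camera in the world; the wrist camera has in their place "hand_eye" (4x4, takes a point from camera to tool coordinates, whose origin is the TCP and whose axes are the flange's). Camera axes: x right, y up, looking along -z (the intrinsics and any distortion apply to the point x, -y, -z); pixel columns grow to the right and rows downward; lengths in m; the calibration is good to about 2 mm. A picture is of the moment at which its call begins: read the wrist's pose just before it. calibration takes no time and is no camera call.
- ctrl.close_job(): hands the job in; it is judged then, once.
The state is a dict: "time": time; "joint_positions": joint angles; "qd": joint speeds; "joint_torque": joint torques, N m; "position": TCP position; "tool_rot": TCP orientation; "ft_force": force on the tool from outside, world axes, zero at the start; "torque": the same for the moment, N m; "grip_width": opening from 0.0 (shut) to 1.0 (fully open); "grip_force": force on a finger pad.
Only numpy, scipy, OpenCV 4.12 (cv2) and the standard library are available. Lean on these libraries where they do the work, as an engineer would, in place of code of your own. Each camera call takes 0.05 s, during which the arm holds its last target. There are 200 camera calls.

TASK

One of the four identical keys on the grey switch box is latched down, a little lower than the others and hard to a light touch. Find it - feel the keys with light taps of the shut fingertips - and press it with the fingertips all the way in so that it unlatches and all four keys stand up. Do not press in a key that is already up beyond a light tap, pick nothing up, and leave the weight, the pliers and the emery block beside the box where they are.

Things in the scene. Friction and masses are not known exactly. Their poses are not given: they have to be found in the camera images.
- switch_box: grey bench switch box with an alloy top plate, fixed to the bench, 100 (x) by 196 (y) by 46 mm high; origin at the centre of its underside on the bench, z up. The four keys stand through its top in one row along its y axis, 40 mm apart (y = -60, -20, 20, 60 mm, x = 0), 14 mm proud of the plate when up; 3 mm high black frames surround them
- key_a: White keycap, one of four alike (names do not go by place in the row; which one is latched must be found). Cap 34 mm (x) by 26 mm (y), flat top. Origin: centre of the top face, z up, axes parallel to the box's. Standing up, the top is 60 mm above the bench; latched down, 56 mm; pushed to its hard stop, 51.5 mm. It moves straight down only
- key_b: Looks as key_a. All four: a key that is up gives at 4 N, then 0.45 N more per mm (8 N at its stop), and springs back when let go. The latched key is hard up to about 6 N, then gives; it unlatches only when pushed to its stop, 4.5 mm below its latched height (8 to 10 N there), and springs up by itself once let go
- key_c: Looks as key_a, works as told at key_b
- key_d: Looks as key_a, works as told at key_b
- brass_weight: round brass weight with a knob, 44 mm across, 55 mm high, standing loose right (-y) of the box; origin at its underside
- flat_pliers: red-handled flat pliers, 72 x 180 x 17 mm, lying loose left (+y) of the box; origin at the underside of their middle
- emery_block: cork block with emery cloth, 46 x 90 x 27 mm, lying loose behind (+x) the box; origin at the centre of its underside

How it is judged:
By the outcome, as a careful person would: the job done as asked, in the order asked, and still so for the second after the job is handed in, with the robot touching nothing.
It also fails if it takes over 48 s, if anything falls off the work surface, if the arm or the gripper's body presses on something with over 40 N, if the wrist force passes 120 N, or if a joint passes its speed limit or range.

## Working session

There is one attempt and no reset: what is moved stays moved. The work goes in short steps, Python scripts to look and compute and a tool call to move; the robot and the scene stay as the last step left them, time stands still between calls to the robot, and variables do not carry over. Pictures are saved under pics/ and viewed, at most 10 in all, crops included, and the job is handed in when it is done.

Besides the shell and the picture viewer there is one more tool, called after "Call:" by a JSON object that holds its "name" and its "arguments". apply_moves: Moves the arm, as the interface text tells. Its arguments: {"type":"object","properties":{"dp":{"type":"array"},"twist":{"type":"array"},"fingers":{"type":"array"},"newtons":{"type":"number"}},"required":["dp","twist","fingers"]}

```bash
mkdir -p pics; cat > h.py <<'E'
import numpy as np, cv2
from scipy.spatial.transform import Rotation as R
from bench import ctrl,get_image,calibration
def cam(name,s=None):
    c=calibration(name)
    if 'hand_eye' in c:
        s=s or ctrl.get_state(); H=np.array(c['hand_eye']); Rt=R.from_rotvec(s['tool_rot']).as_matrix()
        return c,Rt@H[:3,:3],Rt@H[:3,3]+np.array(s['position'])
    A=np.array(c['attitude'])
    if A.shape!=(3,3): A=R.from_rotvec(A).as_matrix() if A.size==3 else R.from_quat(A).as_matrix()
    return c,A,np.array(c['eye'])
def ray(cm,u,v,z):
    c,A,e=cm
    K=np.array([[c['fx'],0,c['cx']],[0,c['fy'],c['cy']],[0,0,1.]])
    p=cv2.undistortPoints(np.array([[[u,v]]],float),K,np.array([c['k1'],0,0,0.]))[0,0]
    d=A@np.array([p[0],-p[1],-1]); return e+d*(z-e[2])/d[2]
def shot(name,f):
    s=ctrl.get_state(); im=get_image(name); cv2.imwrite('pics/'+f,im[:,:,::-1]); return im,cam(name,s)
E
python3 - <<'E'
from h import *
s=ctrl.get_state(); print(s)
for n in('scene','top','wrist'): print(calibration(n))
a,_=shot('scene','s0.png');b,_=shot('top','t0.png')
E
```

```text
{'time': 0.0, 'joint_positions': array([-1.25491312,  0.32182315, -0.07007465,  1.45168738,  0.02259925,
        1.37080485, -0.05693727]), 'qd': array([-0.00088246, -0.00060354,  0.00189313, -0.00018517, -0.00068393,
        0.00218907,  0.00152159]), 'joint_torque': array([-3.40053239e-04, -4.91299367e+01, -4.03871499e-01, -3.12526166e+01,
       -6.38242043e-02,  4.37918189e-02,  1.61718890e-04]), 'position': array([0.19308163, 0.62007041, 0.22145513]), 'tool_rot': array([-4.72239493e-01, -3.10570338e+00,  3.02615036e-03]), 'ft_force': array([0.0467779 , 0.16559441, 0.89534324]), 'torque': array([-0.0196852 ,  0.02789671, -0.02013904]), 'grip_force': 0.0, 'grip_width': 1.0006327716395451}
{'fx': 433.64309206927317, 'fy': 433.64309206927317, 'cx': 275.9875679028755, 'cy': 205.41103633007268, 'k1': -0.137997557230053, 'eye': array([0.22971349, 0.58646143, 0.66662535]), 'attitude': array([ 0.31529478, -0.9849301 , -2.37806063])}
{'fx': 494.4285756943873, 'fy': 494.4285756943873, 'cx': 282.1262757086871, 'cy': 218.27847259991788, 'k1': -0.13521671974954258, 'eye': array([0.43235532, 0.08540747, 0.94120807]), 'attitude': array([ 0.08725218, -0.11791562, -1.59278881])}
{'fx': 308.31165287090937, 'fy': 308.31165287090937, 'cx': 279.59973390315264, 'cy': 208.45231728700773, 'k1': -0.06939634319678468, 'hand_eye': array([[-5.55121471e-04,  9.55847105e-01,  2.93863919e-01,
         8.09620721e-02],
       [ 9.99999611e-01,  7.32076625e-04, -4.92173616e-04,
        -6.17172446e-04],
       [-6.85573632e-04,  2.93863531e-01, -9.55847140e-01,
        -1.61748255e-01],
       [ 0.00000000e+00,  0.00000000e+00,  0.00000000e+00,
         1.00000000e+00]])}
```

View pics/t0.png

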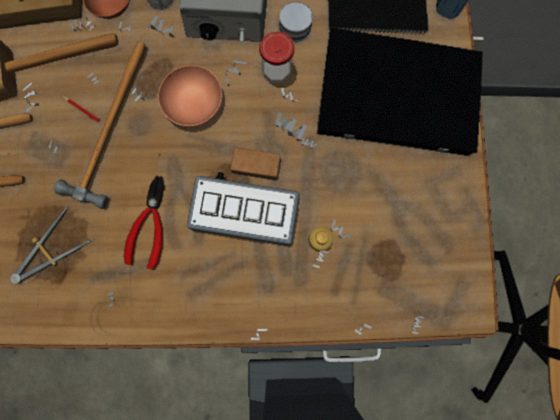

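View pics/s0.png

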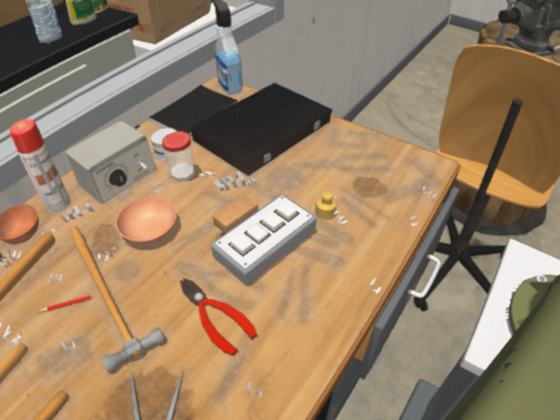

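The top view shows the box at about (243,210), with keys near (210,205), (232,208), (254,211) and (276,214). The pliers are to the left, the weight at (320,239) and the emery block at (255,163).

```bash
python3 - <<'E'
from h import *
im=cv2.imread('pics/t0.png'); g=cv2.cvtColor(im,cv2.COLOR_BGR2GRAY)
cm=cam('top')
big=cv2.resize(g,None,fx=4,fy=4,interpolation=cv2.INTER_CUBIC)
for th in(120,):
  m=(big<th).astype(np.uint8)
  cs,h=cv2.findContours(m,cv2.RETR_CCOMP,cv2.CHAIN_APPROX_NONE)
  P=[]
  for c,hh in zip(cs,h[0]):
    (u,v),wh,a=cv2.minAreaRect(c); u=(u+.5)/4-.5;v=(v+.5)/4-.5; A=cv2.contourArea(c)/16
    if 190<u<300 and 180<v<240 and A>150: print(round(u,1),round(v,1),np.array(wh)/4,A,hh[3],ray(cm,u,v,.06).round(4),ray(cm,u,v,.049).round(4))
m=cv2.inRange(im,(0,0,0),(255,255,255))
for n,p,z in(('weight',(320,239),.04),('emery',(255,163),.027)): print(n,ray(cm,*p,z))
s=ctrl.get_state();print(R.from_rotvec(s['tool_rot']).as_matrix().round(3))
E
```

```text
275.0 213.8 [18.61818504 23.0158577 ] 406.65625 -1 [0.5559 0.0793 0.06  ] [0.5575 0.0792 0.049 ]
275.0 213.5 [15.65900421 20.17997742] 277.65625 13 [0.5564 0.0793 0.06  ] [0.558  0.0792 0.049 ]
253.3 210.4 [18.56388283 23.0567379 ] 405.1875 -1 [0.5631 0.1183 0.06  ] [0.5647 0.1187 0.049 ]
253.1 210.3 [15.38597202 20.57658195] 278.78125 15 [0.5633 0.1186 0.06  ] [0.5649 0.119  0.049 ]
231.7 207.2 [18.37158775 23.46795464] 407.75 -1 [0.5699 0.1571 0.06  ] [0.5716 0.158  0.049 ]
231.4 206.8 [15.09115505 19.92098236] 279.125 18 [0.5706 0.1576 0.06  ] [0.5723 0.1585 0.049 ]
210.3 203.7 [18.76185989 23.27027321] 410.0625 -1 [0.5772 0.1958 0.06  ] [0.579  0.1972 0.049 ]
209.8 203.4 [15.71467495 20.61977386] 270.25 20 [0.5777 0.1966 0.06  ] [0.5795 0.198  0.049 ]
279.5 209.5 [419.75 559.75] 234827.59375 -1 [0.5636 0.0711 0.06  ] [0.5652 0.0709 0.049 ]
242.6 208.9 [100.94606781  47.88100052] 4673.03125 51 [0.5662 0.1375 0.06  ] [0.5679 0.1381 0.049 ]
weight [ 0.5102269  -0.00210534  0.04      ]
emery [0.65866026 0.11473798 0.027     ]
[[-0.955  0.297 -0.   ]
 [ 0.297  0.955 -0.002]
 [-0.    -0.002 -1.   ]]
```

Call:
{"name": "apply_moves", "arguments": {"dp": [[-0.03,-0.018,0],[-0.03,-0.018,0],[-0.03,-0.018,0],[-0.03,-0.018,0],[-0.03,-0.018,0],[-0.03,-0.018,0],[-0.03,-0.018,0],[-0.03,-0.018,0],[-0.03,-0.018,0],[-0.03,-0.018,0]], "twist": [[0,0,0],[0,0,0],[0,0,0],[0,0,0],[0,0,0],[0,0,0],[0,0,0],[0,0,0],[0,0,0],[0,0,0]], "fingers": [1,1,1,1,1,1,1,1,1,1], "newtons": 20}}

```text
time: 1.1
position: [0.4268, 0.3583, 0.2222]
tool_rot: [-0.472, -3.106, 0.001]
ft_force: [0.0, 1.0, 0.9]
grip_width: 0.174
grip_force: 0.0
```

Call:
{"name": "apply_moves", "arguments": {"dp": [[-0.03,-0.018,0],[-0.03,-0.018,0],[-0.03,-0.018,0],[-0.03,-0.018,0],[-0.03,-0.018,0],[-0.03,-0.02,0],[0,0,0],[0,0,0.02],[0,0,0.02],[0,0,0]], "twist": [[0,0,0],[0,0,0],[0,0,0],[0,0,0],[0,0,0],[0,0,0],[0,0,-0.12],[0,0,0],[0,0,0],[0,0,0]], "fingers": [1,1,1,1,1,1,1,1,1,1]}}

```text
time: 2.1
position: [0.5632, 0.2003, 0.1792]
tool_rot: [-0.285, -3.123, 0.005]
ft_force: [-0.2, -0.4, -0.8]
grip_width: 0.006
grip_force: 0.0
```

```bash
cat > w.py <<'E'
from h import *
import sys
s=ctrl.get_state(); print(s['time'],s['position'],s['ft_force'],s['grip_width'])
print(R.from_rotvec(s['tool_rot']).as_matrix().round(3))
im,cm=shot('wrist',sys.argv[1])
g=cv2.cvtColor(im,cv2.COLOR_RGB2GRAY);big=cv2.resize(g,None,fx=4,fy=4,interpolation=cv2.INTER_CUBIC)
cs,h=cv2.findContours((big<110).astype(np.uint8),cv2.RETR_CCOMP,cv2.CHAIN_APPROX_NONE)
for c,hh in zip(cs,h[0]):
    (u,v),wh,a=cv2.minAreaRect(c); u=(u+.5)/4-.5;v=(v+.5)/4-.5; A=cv2.contourArea(c)/16
    if A>400 and A<12000: print(round(u,1),round(v,1),(np.array(wh)/4).round(1),A,hh[3],ray(cm,u,v,.06).round(4),ray(cm,u,v,.049).round(4))
E
python3 w.py w0.png
```

```text
2.1 [0.56319772 0.20027271 0.17916901] [-0.19338784 -0.39537135 -0.77841641] 0.005546852984310795
[[-0.983  0.181 -0.006]
 [ 0.181  0.984 -0.003]
 [ 0.005 -0.004 -1.   ]]
111.8 323.4 [99.  29.8] 1868.90625 8 [ 0.6656 -0.0101  0.06  ] [ 0.6727 -0.0188  0.049 ]
448.8 323.3 [61.  99.9] 4703.09375 8 [0.733  0.3595 0.06  ] [0.7427 0.3651 0.049 ]
103.3 176.1 [38.4 20.6] 432.71875 -1 [0.506 0.04  0.06 ] [0.5068 0.0331 0.049 ]
388.2 159.4 [ 67.5 164. ] 4527.78125 -1 [0.5395 0.3051 0.06  ] [0.5416 0.3086 0.049 ]
224.6 117.0 [195. 116.] 7429.75 -1 [0.4761 0.1661 0.06  ] [0.4758 0.1642 0.049 ]
128.6 26.4 [ 53.5 100. ] 3108.34375 -1 [0.3872 0.1025 0.06  ] [0.3834 0.0982 0.049 ]
```

View pics/w0.png

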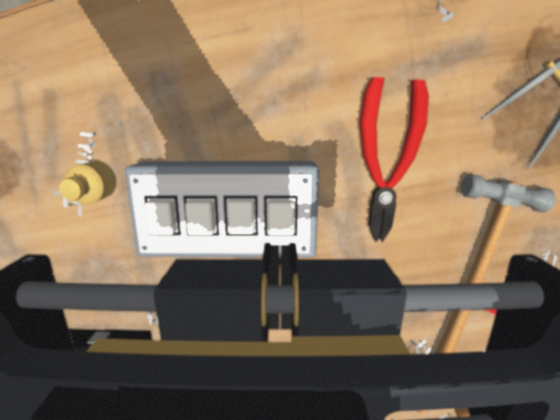

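The wrist view shows the key frames at about (163,216), (201,216), (241,216) and (281,216), with the shut tips at (280,247) just behind key 1.

```bash
python3 - <<'E'
from h import *
cm=cam('wrist')
im=cv2.imread('pics/w0.png');g=cv2.cvtColor(im,cv2.COLOR_BGR2GRAY)
roi=g[190:245,135:310]; big=cv2.resize(roi,None,fx=4,fy=4,interpolation=cv2.INTER_CUBIC)
cs,h=cv2.findContours((big<95).astype(np.uint8),cv2.RETR_CCOMP,cv2.CHAIN_APPROX_NONE)
for c in cs:
    if cv2.contourArea(c)/16<300: continue
    x,y,w,hh=cv2.boundingRect(c); (u,v),wh,a=cv2.minAreaRect(c); u=u/4+135;v=v/4+190
    print(u,v,np.array(wh)/4,ray(cm,u,v,.06).round(4),ray(cm,u,v,.049).round(4))
for p in((163,216),(201,216),(241,216),(281,216)): print(p,ray(cm,*p,.049).round(4))
E
```

```text
(163, 216) [0.5592 0.0804 0.049 ]
(201, 216) [0.5662 0.1188 0.049 ]
(241, 216) [0.5735 0.1587 0.049 ]
(281, 216) [0.5808 0.1982 0.049 ]
```

Call:
{"name": "apply_moves", "arguments": {"dp": [[-0.017,0,0],[0,0,0.03],[0,0,0.03],[0,0,0.03],[0,0,0.015],[0,0,0.005],[0,0,0],[0,0,0]], "twist": [[0,0,0],[0,0,0],[0,0,0],[0,0,0],[0,0,0],[0,0,0],[0,0,0],[0,0,0]], "fingers": [1,1,1,1,1,1,1,1]}}

```text
time: 2.95
position: [0.5833, 0.1985, 0.0744]
tool_rot: [0.285, 3.126, 0.002]
ft_force: [0.8, -0.4, 0.4]
grip_width: 0.004
grip_force: 0.0
```

```bash
cat > st.py <<'E'
from bench import ctrl
s=ctrl.get_state(); print(s['time'],s['position'].round(4),s['ft_force'].round(2))
E
python3 st.py; python3 w.py w1.png >/dev/null
```

```text
2.95 [0.5833 0.1985 0.0744] [ 0.77 -0.37  0.37]
```

View pics/w1.png

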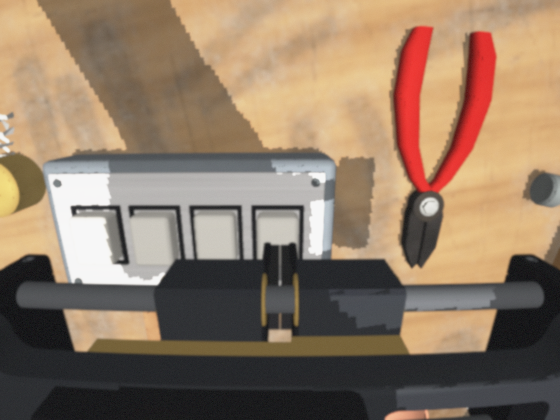

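The tips at (281,247) are over the rear half of key 1, which is fine for a tap.

Call:
{"name": "apply_moves", "arguments": {"dp": [[0.003,0,0.005],[0,0,0.005],[0,0,0],[0,0,0]], "twist": [[0,0,0],[0,0,0],[0,0,0],[0,0,0]], "fingers": [1,1,1,1]}}

```text
time: 3.4
position: [0.579, 0.1985, 0.0624]
tool_rot: [-0.285, -3.128, 0.0]
ft_force: [-0.1, -0.1, -0.1]
grip_width: 0.004
grip_force: 0.0
```

Call:
{"name": "apply_moves", "arguments": {"dp": [[0,0,0.001],[0,0,0.001],[0,0,0]], "twist": [[0,0,0],[0,0,0],[0,0,0]], "fingers": [1,1,1]}}

```text
time: 3.7
position: [0.5792, 0.1986, 0.0606]
tool_rot: [0.285, 3.128, 0.0]
ft_force: [0.3, 0.7, 0.8]
grip_width: 0.007
grip_force: 0.0
```

Call:
{"name": "apply_moves", "arguments": {"dp": [[0,0,0.001],[0,0,0]], "twist": [[0,0,0],[0,0,0]], "fingers": [1,1]}}

```text
time: 3.9
position: [0.5793, 0.1985, 0.0601]
tool_rot: [0.285, 3.128, 0.0]
ft_force: [-1.6, -1.6, 3.6]
grip_width: 0.007
grip_force: 2.0
```

Key 1 makes contact at z≈60.1 mm, so it is up. Next I lift and tap key 2.

Call:
{"name": "apply_moves", "arguments": {"dp": [[0,0,-0.006],[0,0,-0.006],[0,-0.02,0],[0,-0.02,0],[0,0,0.005],[0,0,0.005],[0,0,0],[0,0,0]], "twist": [[0,0,0],[0,0,0],[0,0,0],[0,0,0],[0,0,0],[0,0,0],[0,0,0],[0,0,0]], "fingers": [1,1,1,1,1,1,1,1]}}

```text
time: 4.7
position: [0.5715, 0.1597, 0.0612]
tool_rot: [-0.284, -3.128, -0.0]
ft_force: [-1.5, -0.3, -0.5]
grip_width: 0.004
grip_force: 0.0
```

Call:
{"name": "apply_moves", "arguments": {"dp": [[0,0,0.001],[0,0,0]], "twist": [[0,0,0],[0,0,0]], "fingers": [1,1]}}

```text
time: 4.9
position: [0.5719, 0.1597, 0.0605]
tool_rot: [0.284, 3.129, 0.0]
ft_force: [0.1, -0.7, -0.4]
grip_width: 0.009
grip_force: 0.0
```

Call:
{"name": "apply_moves", "arguments": {"dp": [[0,0,0.001],[0,0,0]], "twist": [[0,0,0],[0,0,0]], "fingers": [1,1]}}

```text
time: 5.1
position: [0.5718, 0.1593, 0.0595]
tool_rot: [-0.285, -3.129, 0.0]
ft_force: [-0.3, -0.9, -0.3]
grip_width: 0.002
grip_force: 0.0
```

Call:
{"name": "apply_moves", "arguments": {"dp": [[0,0,0.001],[0,0,0]], "twist": [[0,0,0],[0,0,0]], "fingers": [1,1]}}

```text
time: 5.3
position: [0.5718, 0.1592, 0.0584]
tool_rot: [-0.285, -3.129, 0.0]
ft_force: [0.6, -0.4, 0.1]
grip_width: 0.005
grip_force: 0.0
```

There is no contact at 58.4 mm, so key 2 is lower. I'll confirm it with contact near 56 mm.

Call:
{"name": "apply_moves", "arguments": {"dp": [[0,0,0.001],[0,0,0]], "twist": [[0,0,0],[0,0,0]], "fingers": [1,1]}}

```text
time: 5.5
position: [0.5718, 0.1592, 0.0574]
tool_rot: [-0.285, -3.129, 0.0]
ft_force: [0.9, 0.3, 0.2]
grip_width: 0.007
grip_force: 0.0
```

Call:
{"name": "apply_moves", "arguments": {"dp": [[0,0,0.001],[0,0,0]], "twist": [[0,0,0],[0,0,0]], "fingers": [1,1]}}

```text
time: 5.7
position: [0.5719, 0.1592, 0.0566]
tool_rot: [0.285, 3.128, 0.0]
ft_force: [1.0, -0.0, -0.0]
grip_width: 0.006
grip_force: 0.0
```

Call:
{"name": "apply_moves", "arguments": {"dp": [[0,0,0.001],[0,0,0]], "twist": [[0,0,0],[0,0,0]], "fingers": [1,1]}}

```text
time: 5.9
position: [0.572, 0.1592, 0.0561]
tool_rot: [0.285, 3.128, 0.0]
ft_force: [-1.4, -0.7, 4.7]
grip_width: 0.005
grip_force: 2.2
```

Contact comes at 56.1 mm and it's hard at 4.7 N, so this is the latched key. Now I press it in.

Call:
{"name": "apply_moves", "arguments": {"dp": [[0,0,0.001],[0,0,0.001],[0,0,0.001],[0,0,0.001],[0,0,0]], "twist": [[0,0,0],[0,0,0],[0,0,0],[0,0,0],[0,0,0]], "fingers": [1,1,1,1,1]}}

```text
time: 6.4
position: [0.572, 0.1592, 0.0525]
tool_rot: [0.285, 3.128, 0.001]
ft_force: [-3.0, -0.5, 8.0]
grip_width: 0.007
grip_force: 4.3
```

Call:
{"name": "apply_moves", "arguments": {"dp": [[0,0,0.001],[0,0,0]], "twist": [[0,0,0],[0,0,0]], "fingers": [1,1]}}

```text
time: 6.6
position: [0.572, 0.1592, 0.0522]
tool_rot: [0.285, 3.129, 0.001]
ft_force: [-3.7, -2.1, 11.4]
grip_width: 0.004
grip_force: 5.8
```

Call:
{"name": "apply_moves", "arguments": {"dp": [[0,0,0.001],[0,0,0.001],[0,0,0]], "twist": [[0,0,0],[0,0,0],[0,0,0]], "fingers": [1,1,1]}}

```text
time: 6.9
position: [0.5721, 0.1593, 0.0519]
tool_rot: [-0.285, -3.128, -0.002]
ft_force: [-8.9, -2.0, 21.5]
grip_width: 0.007
grip_force: 11.0
```

The force is at 21 N with no further travel, so this is the hard stop. I'll lift straight up, then verify by tapping key 2 again.

Call:
{"name": "apply_moves", "arguments": {"dp": [[0,0,-0.006],[0,0,-0.006],[0,0,-0.006],[0,0,0.001],[0,0,0],[0,0,0]], "twist": [[0,0,0],[0,0,0],[0,0,0],[0,0,0],[0,0,0],[0,0,0]], "fingers": [1,1,1,1,1,1]}}

```text
time: 7.5
position: [0.5715, 0.1591, 0.0649]
tool_rot: [-0.285, -3.128, 0.001]
ft_force: [0.1, 0.3, -0.3]
grip_width: 0.001
grip_force: 0.0
```

```bash
python3 st.py
```

```text
7.5 [0.5715 0.1591 0.0649] [ 0.07  0.33 -0.26]
```

Call:
{"name": "apply_moves", "arguments": {"dp": [[0,0,0.002],[0,0,0.001],[0,0,0.001],[0,0,0]], "twist": [[0,0,0],[0,0,0],[0,0,0],[0,0,0]], "fingers": [1,1,1,1]}}

```text
time: 7.9
position: [0.5717, 0.1592, 0.0613]
tool_rot: [-0.285, -3.128, 0.0]
ft_force: [0.6, -1.5, 0.3]
grip_width: 0.006
grip_force: 0.0
```

Call:
{"name": "apply_moves", "arguments": {"dp": [[0,0,0.001],[0,0,0]], "twist": [[0,0,0],[0,0,0]], "fingers": [1,1]}}

```text
time: 8.1
position: [0.572, 0.1592, 0.0606]
tool_rot: [0.285, 3.128, 0.0]
ft_force: [-0.4, 0.7, -0.7]
grip_width: 0.005
grip_force: 0.0
```

Call:
{"name": "apply_moves", "arguments": {"dp": [[0,0,0.001],[0,0,0]], "twist": [[0,0,0],[0,0,0]], "fingers": [1,1]}}

```text
time: 8.3
position: [0.572, 0.1592, 0.06]
tool_rot: [0.285, 3.128, 0.0]
ft_force: [-1.4, -0.6, 4.6]
grip_width: 0.006
grip_force: 2.0
```

Key 2 now makes contact at 60.0 mm, so it has unlatched. I'll retreat and take a final look.

Call:
{"name": "apply_moves", "arguments": {"dp": [[0,0,-0.01],[0,0,-0.03],[0,0,-0.04],[0,0,-0.04],[0,0,0],[0,0,0],[0,0,0]], "twist": [[0,0,0],[0,0,0],[0,0,0],[0,0,0],[0,0,0],[0,0,0],[0,0,0]], "fingers": [1,1,1,1,1,1,1]}}

```text
time: 9.0
position: [0.5711, 0.159, 0.1785]
tool_rot: [-0.285, -3.127, 0.001]
ft_force: [0.0, -0.4, 0.0]
grip_width: 0.008
grip_force: 0.0
```

```bash
python3 st.py; python3 -c "
from h import *
im,_=shot('scene','s1.png'); cv2.imwrite('pics/s1c.png',cv2.resize(im[170:300,160:360,::-1],None,fx=4,fy=4))"
```

```text
9.0 [0.5711 0.159  0.1785] [ 0.01 -0.37  0.  ]
```

View pics/s1c.png

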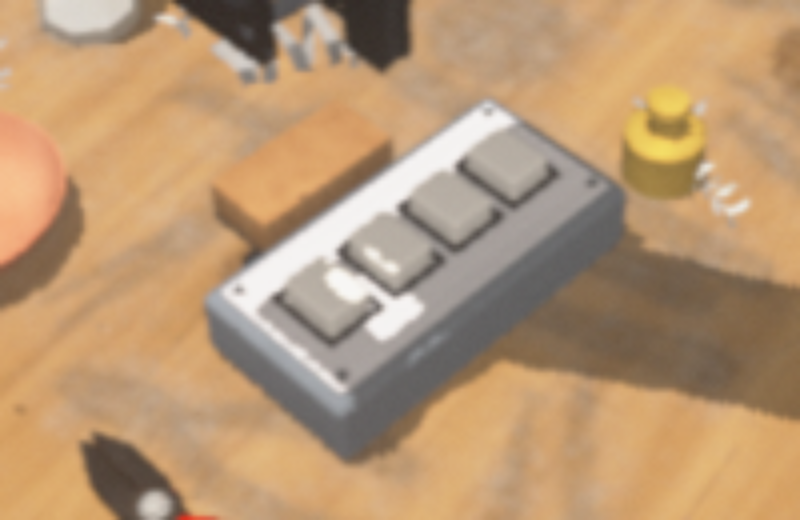

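The crop shows all four keys standing alike, the weight, emery block and pliers where they were, and the gripper clear of everything.

```bash
python3 -c "
from bench import ctrl
print(ctrl.close_job())"
```

```text
the job is handed in; nothing more can be done
None
```

The latched key was the second from the left (+y); I pressed it to its hard stop and it sprang up. A re-tap found it at 60 mm, all four keys look up in the last picture, the loose items look unmoved, and the job is handed in at about 9 s.

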